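# Zero the peak pointer of the torque tester

### The job

Two torque testers stand on the garage bench, each holding its last peak reading. Turn the red knob back anticlockwise (seen from above) until its pointer is home at the zero stop, then let go. Leave the blue knob's reading as it is.

Things in the scene. Friction and masses are not known exactly. Their poses are not given: they have to be found in the camera images.
- peak_red (a joint): Turn of the red knob and red pointer, rad: 0 at the zero stop (pointer on the dial's one thick black mark, beside a small steel pin), growing clockwise seen from above; starts at 0.7 to 1.3. No spring: light friction (0.03 N m) holds it where it is left.
- red_grip (a point): On the red knob's upright axis, at grip height: 9 mm below the top of its bar grip (46 mm long, 14 thick, 34 high), 23 mm above its disc (48 mm diameter, 8 high). It turns with the knob: x runs along the bar, -x along the pointer, z up. The knob is mid-dial (white, 128 mm diameter, 31 mm below this point) on a grey tester box 150 mm square, fixed to the bench; all else on the tester is lower.
- blue_grip (a point): The same point on the blue knob of the other tester, which is identical but for the colour of knob and pointer and is to be left alone. Axes as for red_grip. Loose clutter on the bench stays clear of both testers.
- blue_tip (a point): Tip of the blue pointer, 54 mm from the axis of the blue knob, just above its dial: it shows the reading to be kept.

How it is judged:
By the outcome, as a careful person would: the job done as asked, in the order asked, and still so for the second after the job is handed in, with the robot touching nothing.
It also fails if it takes over 29 s, if anything falls off the work surface, if the arm or the gripper's body presses on something with over 40 N, if the wrist force passes 120 N, or if a joint passes its speed limit or range.

### The arm

A 6-joint arm with a two-finger parallel gripper is mounted at the origin on the work surface. World frame = base frame: x ahead of the robot, y to its left, z up, the work surface at z = 0. Lengths are in mm, angles in rad, forces in N, time in s.
With the tool pointing down it reaches from about 300 to 850 mm from the base axis. Payload 5.4 kg.
Tool frame: the origin (TCP) lies on the centre line of the jaws, within the pads' length; the fingertips stand 8 mm ahead of it and the grasp point (between the pads) lies 11 mm behind it (r.tips_ahead is the distance from the TCP to the fingertips, in mm); z points along the fingers, y is the line along which they close (so a half turn about z gives the same grasp; the last joint's range is limited). The gripper opens to 85 mm and grips with 20 to 120 N. Pads are 22 mm wide; open, the fingers measure 114 mm over their backs; the gripper's body (76 mm by 85 mm) begins 54 mm behind the grasp point. The pads swing forward as they close: fully open they stand 13 mm farther back than shut.
Start: joints at [-0.21, 0.158, 1.597, -0, 1.386, -0.21], TCP at [574.983, -0.018, 201.099] pointing down, gripper open.
Joint ranges: [-2.91, 2.91], [-0.94, 2.29], [0.18, 2.7], [-1.29, 4.43], [0.17, 2.64], [-3, 3]. Speed limits (rad/s): [2.57, 2.57, 3.14, 3.14, 3.14, 3.14].

### API

Orientations are given as [roll, pitch, yaw] about the fixed x, y, z axes, in that order (R = Rz(yaw) Ry(pitch) Rx(roll)).
In Python, from bench import r, viewer gives the robot as it stands.
- The arm moves only by the tool jog_arm, never from a script. Its argument "motion" is a list of rows, each a list of 2 entries, a list of its own where there are three numbers: the shift along the tool's x, y, z in m, then the turn about the tool's z in degrees. In form: [[[tx, ty, tz], roll], ...]. A call has 1 to 8 rows; each row is the pose to reach, as a shift and turn from the pose commanded when the call began, along the tool's axes at that moment; what a row does not reach only later rows make up. A row lasts 1/10 s, in which the tool goes at most 50 mm and 8.59 degrees, less where a joint would pass 70% of its speed; a pose out of reach is approached as far as the arm can. A call with a gripper value outside its range is refused whole. "gripper" is the closure, from 0 (fully open) to 1 (shut), set as the call begins (left out, the last holds). The fingers move at their own pace and stop on an object; the grip force is fixed at half the most. Time passes only in rows, so rows that repeat a pose let the fingers close. It gives the time, the measured TCP pose, the force, the opening and the grip force at its end, in the units of the state.
- r.read_state(): the state, without advancing time (a new reading comes with each control period).
- viewer.read_camera(name): name is "scene" or "side" or "wrist"; returns (picture, depth): 384x512x3 uint8, blue, green, red; 384x512 float32, mm along the optical axis (not along the pixel's ray), 0 where there is no reading.
- viewer.camera_model(name): a dict with "fx", "fy", "cx", "cy" (pixels), "world_to_cam" (4x4, takes a point from world to camera coordinates). Camera axes: x right, y down, z forward; pixel columns grow to the right and rows downward; lengths in mm; the calibration is good to about 2 mm. A picture is of the moment at which its call begins: read the wrist's pose just before it. camera_model takes no time and is no camera call; for the wrist camera it gives the pose at the moment of the call.
- r.finish_job(): hands the job in; it is judged then, once.
The state is a dict: "clock": time; "q": joint angles; "joint_velocities": joint speeds; "joint_efforts": joint torques, N m; "tool_pos": TCP position; "eef_rot": TCP orientation; "wrist_force": force on the tool from outside, world axes, zero at the start; "ft_torque": the same for the moment, N m; "gripper_width": opening from 0.0 (shut) to 1.0 (fully open); "grasp_force": force on a finger pad.
Only numpy, scipy, OpenCV 4.12 (cv2) and the standard library are available. Lean on these libraries where they do the work, as an engineer would, in place of code of your own. Each camera call takes 0.05 s, during which the arm holds its last target. There are 200 camera calls.

## Working session

There is one attempt and no reset: what is moved stays moved. The work goes in short steps, Python scripts to look and compute and a tool call to move; the robot and the scene stay as the last step left them, time stands still between calls to the robot, and variables do not carry over. Pictures are saved under pics/ and viewed, at most 10 in all, crops included, and the job is handed in when it is done.

Besides the shell and the picture viewer there is one more tool, called after "Call:" by a JSON object that holds its "op" and its "data", one argument or row to a line. jog_arm: Moves the arm, as the interface text tells. Its arguments: {"type":"object","properties":{"motion":{"type":"array"},"gripper":{"type":"number"}},"required":["motion"]}

```bash
mkdir -p pics; cat > h.py <<'E'
import numpy as np, cv2
from bench import r, viewer
def shot(n):
    m=viewer.camera_model(n); p,d=viewer.read_camera(n); return p,d,m
def ray(m,u,v):
    T=np.array(m["world_to_cam"]); R=T[:3,:3]; o=-R.T@T[:3,3]
    d=R.T@np.array([(u-m["cx"])/m["fx"],(v-m["cy"])/m["fy"],1]); return o,d
def onz(m,u,v,z):
    o,d=ray(m,u,v); return o+d*(z-o[2])/d[2]
def bydepth(m,u,v,dep):
    o,d=ray(m,u,v); return o+d*dep
E
python3 - <<'E'
from h import *
s=r.read_state(); print(s)
ims=[]
for n in("scene","side","wrist"):
    p,d,m=shot(n); ims.append(p); np.savez("pics/%s0.npz"%n,p=p,d=d,**m)
    o,_=ray(m,0,0); print(n,o.round(),m["fx"])
g=np.zeros((600,800,3),np.uint8)
g[:300,:400]=cv2.resize(ims[0],(400,300),interpolation=3);g[:300,400:]=cv2.resize(ims[1],(400,300),interpolation=3);g[300:,:400]=cv2.resize(ims[2],(400,300),interpolation=3)
cv2.imwrite("pics/a.png",g)
E
```

```text
{'clock': 0.0, 'q': array([-2.10102789e-01,  1.59063073e-01,  1.59822332e+00, -1.18945685e-05,
        1.38620366e+00, -2.10108385e-01]), 'joint_velocities': array([-0.00053382, -0.00110206,  0.00221355,  0.00027372, -0.00015031,
       -0.00147398]), 'joint_efforts': array([ 1.96016467e-04, -3.96006632e+01, -3.31426942e+01, -2.07608541e-04,
        8.36965773e-03, -3.09808388e-05]), 'tool_pos': array([5.74345871e+02, 1.12733575e-01, 2.00113540e+02]), 'eef_rot': array([-3.13973454e+00, -3.84302029e-04,  1.57080376e+00]), 'wrist_force': array([-0.02417247, -0.01048552,  0.56633279]), 'ft_torque': array([ 0.01931772,  0.04979089, -0.05464227]), 'grasp_force': 0.0, 'gripper_width': 1.0030800342480073}
scene [1178. -133.  900.] 451.81958356419324
side [439. 625. 885.] 425.37795501773667
wrist [575.  73. 374.] 287.986447297229
```

View pics/a.png

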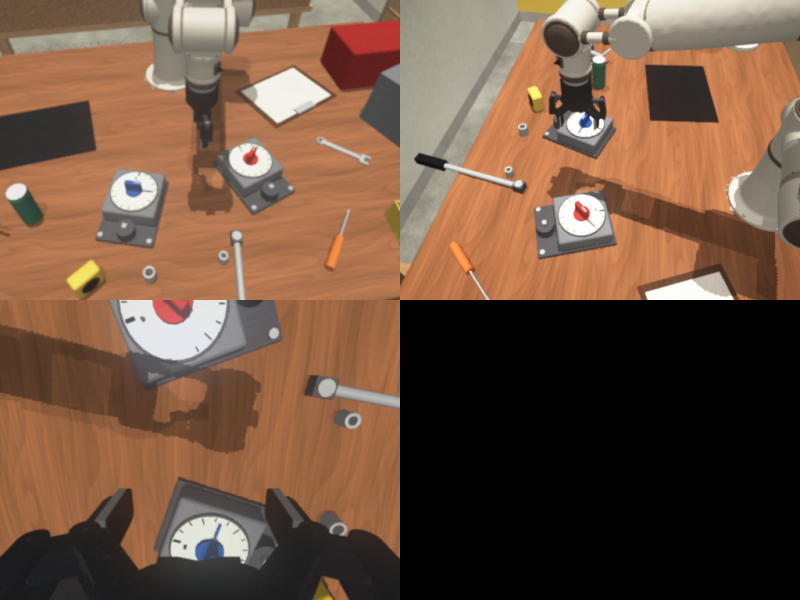

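The scene view (top left) shows the red tester near (250,160), blue near (133,190). The side view shows red at (582,213), and in the wrist view red is at (175,305), cut off at the top edge. Next I measure the red knob from scene and side.

```bash
python3 - <<'E'
from h import *
out=[];rays=[]
for n,c in(("scene",(320,205)),("side",(232,273))):
    f=np.load("pics/%s0.npz"%n); m={k:f[k] for k in("fx","fy","cx","cy","world_to_cam")}; p=f["p"];d=f["d"]
    x0,y0=c[0]-50,c[1]-45
    hsv=cv2.cvtColor(p,cv2.COLOR_BGR2HSV); h,s,v=cv2.split(hsv)
    red=(((h<7)|(h>172))&(s>170)&(v>80)).astype(np.uint8); w=((s<60)&(v>170)).astype(np.uint8)
    k=np.zeros_like(red);k[y0:y0+90,x0:x0+100]=1; red*=k;w*=k
    ys,xs=np.nonzero(red); P=np.array([bydepth(m,a,b,d[b,a]) for a,b in zip(xs,ys)])
    print(n,len(xs),"z pct",np.percentile(P[:,2],[2,10,50,90,98]).round(1))
    t=P[P[:,2]>np.percentile(P[:,2],98)-4]; print(" top centroid",t.mean(0).round(1),len(t))
    ctr=cv2.convexHull(np.argwhere((red|w)>0)[:,::-1].astype(np.int32)) 
    e=cv2.fitEllipse(ctr); D=bydepth(m,*e[0],1); 
    ys,xs=np.nonzero(w);zw=np.median([bydepth(m,a,b,d[b,a])[2] for a,b in zip(xs,ys)])
    print(" dial z",zw,"ellipse",e,"centre",onz(m,*e[0],zw).round(1))
    rays.append(ray(m,*e[0]))
    out.append(cv2.resize(p[y0:y0+90,x0:x0+100],(400,360),interpolation=cv2.INTER_CUBIC))
(o1,d1),(o2,d2)=rays
a=np.linalg.lstsq(np.c_[d1,-d2],o2-o1,rcond=None)[0]; print("tri",o1+a[0]*d1,o2+a[1]*d2)
cv2.imwrite("pics/b.png",np.hstack(out))
E
```

```text
scene 87 z pct [ 71.8  73.3  75.8 106.6 109.1]
 top centroid [584.2 143.  144.4] 21
 dial z 66.32482903089584 ellipse ((332.1784973144531, 212.7782440185547), (46.55624008178711, 86.41529083251953), 119.1264419555664) centre [574.3 186.2  66.3]
side 151 z pct [ 69.   70.3  72.7 104.6 105.8]
 top centroid [545.4 174.1 118.8] 52
 dial z 63.40445385584218 ellipse ((227.02096557617188, 278.6618347167969), (61.105594635009766, 94.05164337158203), 92.45918273925781) centre [553.1 178.2  63.4]
tri [567.12603049 189.96596298  56.40845864] [553.32224423 177.12377927  61.4745865 ]
```

View pics/b.png

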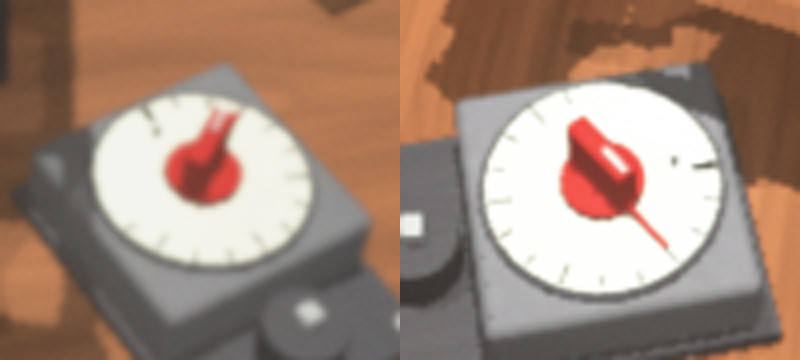

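The left crop (scene) has the dial centre near (202,180) and the thick mark near (152,120). In the right crop (side) the dial centre is near (603,190), the pointer tip at (667,248) and the thick mark at (705,165) with its pin at (674,159). The bench specks spoiled the ellipse fit, so I refit on the dial component only.

```bash
python3 - <<'E'
from h import *
rays=[]
for n,c in(("scene",(320,205)),("side",(232,275))):
    f=np.load("pics/%s0.npz"%n); m={k:f[k] for k in("fx","fy","cx","cy","world_to_cam")}; p=f["p"]
    h,s,v=cv2.split(cv2.cvtColor(p,cv2.COLOR_BGR2HSV))
    w=(((s<60)&(v>170))).astype(np.uint8)
    _,L,st,_=cv2.connectedComponentsWithStats(w); k=np.zeros_like(w);k[c[1]-40:c[1]+40,c[0]-40:c[0]+40]=1
    i=np.argmax(np.bincount((L*k).ravel())[1:])+1
    hull=cv2.convexHull(np.argwhere(L==i)[:,::-1].astype(np.int32)); e=cv2.fitEllipse(hull)
    c0=onz(m,*e[0],66); R=[np.linalg.norm((onz(m,*q[0],66)-c0)[:2]) for q in hull]
    print(n,e,c0.round(1),"radius",np.mean(R),np.std(R)); rays.append(ray(m,*e[0]))
    if n=="side":
        g=lambda x,y:onz(m,x/4+182-.4,y/4+228-.4,66)-c0
        a=[np.arctan2(q[1],q[0]) for q in(g(267,248),g(305,165),g(274,159))]
        print("tip,mark,pin world angle",np.round(a,3),"reading",(a[1]-a[0]))
    else:
        q=onz(m,152/4+270-.4,120/4+160-.4,66)-c0; print("mark angle scene",np.arctan2(q[1],q[0]))
(o1,d1),(o2,d2)=rays
a=np.linalg.lstsq(np.c_[d1,-d2],o2-o1,rcond=None)[0]; print("tri",o1+a[0]*d1,o2+a[1]*d2)
E
```

```text
scene ((320.13238525390625, 204.35523986816406), (42.46216583251953, 54.96863555908203), 101.55792999267578) [544.4 165.8  66. ] radius 65.58250407426004 1.9351651787117616
mark angle scene -2.820690223161368
side ((229.29080200195312, 272.6422119140625), (53.90288543701172, 66.50914764404297), 109.53204345703125) [550.4 164.3  66. ] radius 68.8129343656095 5.4845216958497
tip,mark,pin world angle [ 2.508 -2.85  -2.717] reading -5.358543907270099
tri [547.72898982 164.20860268  70.42659275] [549.90548594 166.32394787  69.533037  ]
```

Red knob axis is at about (546,165) with the dial at z≈66, so the grip sits at z≈97 as the text says. The pointer is at about 144° world and the reading is about 0.92 rad. I move above it with the jaws turned across the bar, then look closer with the wrist camera.

Call:
{"op": "jog_arm", "data": {
  "motion": [
    [[0.02,-0.004,0],-7],
    [[0.042,-0.008,0],-14],
    [[0.065,-0.012,0],-21],
    [[0.09,-0.016,0],-28],
    [[0.115,-0.02,0],-35],
    [[0.14,-0.025,0],-42],
    [[0.16,-0.028,0],-49],
    [[0.165,-0.029,0],-54]
  ]
}}

```text
clock: 0.95
tool_pos: [545.2, 167.0, 200.7]
eef_rot: [-3.142, -0.001, 2.52]
wrist_force: [-0.3, -0.2, -1.1]
gripper_width: 1.001
grasp_force: 0.0
```

Call:
{"op": "jog_arm", "data": {
  "motion": [
    [[0,0,0],0],
    [[0,0,0],0],
    [[0,0,0],0]
  ]
}}

```text
clock: 1.25
tool_pos: [546.0, 164.4, 201.0]
eef_rot: [-3.141, -0.0, 2.511]
wrist_force: [0.3, -0.3, 0.2]
gripper_width: 0.997
grasp_force: 0.0
```

```bash
python3 - <<'E'
from h import *
p,d,m=shot("wrist"); np.savez("pics/w1.npz",p=p,d=d,**m); cv2.imwrite("pics/w1.png",p)
s=r.read_state(); print(s["tool_pos"],s["eef_rot"],s["clock"])
T=np.array(m["world_to_cam"])
print(ray(m,m["cx"],m["cy"]))
E
```

```text
[546.08714268 164.35817024 201.01826367] [-3.14139292e+00 -5.25876519e-05  2.51122560e+00] 1.3
(array([486.96657703, 207.77938218, 374.40858478]), array([ 0.2319185 , -0.16983407, -0.95779444]))
```

View pics/w1.png

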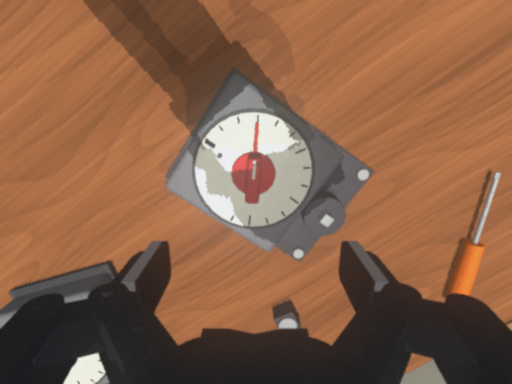

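The dial is clear: centre near (253,169), red pointer tip at (256,118), thick mark at (210,144) and pin at (220,155). The bar is almost vertical in the image, lined up with the jaws. Next: exact axis and angles.

```bash
python3 - <<'E'
from h import *
f=np.load("pics/w1.npz"); m={k:f[k] for k in("fx","fy","cx","cy","world_to_cam")}; p=f["p"];d=f["d"]
h,s,v=cv2.split(cv2.cvtColor(p,cv2.COLOR_BGR2HSV))
print("px dial",s[210,270],v[210,270],"box",s[215,300],v[215,300],s[90,240],v[90,240])
zd=np.median([bydepth(m,a,b,d[b,a])[2] for a,b in((280,150),(270,210),(225,190),(290,190),(235,130))]); print("dial z",zd)
w=((v>125)&(s<80)).astype(np.uint8)
_,L=cv2.connectedComponents(w); k=np.zeros_like(w);k[110:230,195:315]=1
i=np.argmax(np.bincount((L*k).ravel())[1:])+1
hull=cv2.convexHull(np.argwhere(L==i)[:,::-1].astype(np.int32)); e=cv2.fitEllipse(hull); print(e)
for z in(66,zd):
    P=np.array([onz(m,*q[0],z)[:2] for q in hull]).astype(np.float32)
    c,R=cv2.minEnclosingCircle(P); A=np.c_[2*P,np.ones(len(P))]; x=np.linalg.lstsq(A,(P**2).sum(1),rcond=None)[0]
    print("z",z,"circle",c,R,"lsq",x[:2],np.sqrt(x[2]+x[:2]@x[:2]))
c=x[:2]
red=(((h<8)|(h>172))&(s>150)&k.astype(bool))
ys,xs=np.nonzero(red); Q=np.array([bydepth(m,a,b,d[b,a]) for a,b in zip(xs,ys)])
print("top z",np.percentile(Q[:,2],[50,90,98]))
t=Q[Q[:,2]>95]; print("bar top centroid",t.mean(0),len(t))
top=onz(m,0,0,zd)
rp=np.array([onz(m,a,b,zd+1)[:2]-c for a,b in zip(xs,ys)]); rr=np.hypot(*rp.T)
far=rp[(rr>32)&(Q[:,2]<80)]; a=np.arctan2(far[:,1],far[:,0]); print("pointer ang",np.median(a),len(a),rr[Q[:,2]<80].max())
dp=np.argwhere((v<75)&(k>0))[:,::-1]; dq=np.array([onz(m,*q,zd)[:2]-c for q in dp]); dr=np.hypot(*dq.T)
sel=(dr>44)&(dr<60)
an=np.arctan2(dq[sel][:,1],dq[sel][:,0])%(2*np.pi); hst,ed=np.histogram(an,60); j=np.argmax(hst); print("mark ang",np.median(an[abs(an-ed[j])<.15]),hst[j])
q=onz(m,210,144,zd)[:2]-c; print("mark by eye",np.arctan2(q[1],q[0])%(2*np.pi),np.hypot(*q))
E
```

```text
px dial 23 178 box 8 100 8 91
dial z 66.61532679377416
((241.82171630859375, 181.8626251220703), (135.9200897216797, 147.61260986328125), 49.66181945800781)
z 66 circle (548.9765625, 144.43487548828125) 85.01134490966797 lsq [548.35821787 146.76889222] 78.72041880962337
z 66.61532679377416 circle (548.852783203125, 144.56124877929688) 84.8416976928711 lsq [548.23573399 146.89060834] 78.56333967542297
top z [ 74.2092231  106.25525688 106.72047763]
bar top centroid [529.64043366 170.68163713 106.21805443] 4
pointer ang nan 0 30.904220435207222
mark ang nan 0
mark by eye 3.1555254838029607 57.119986378499625
  return _methods._mean(a, axis=axis, dtype=dtype,
  ret = ret.dtype.type(ret / rcount)
```

```bash
cat > m.py <<'E'
from h import *
def meas(f):
    f=np.load(f); m={k:f[k] for k in("fx","fy","cx","cy","world_to_cam")}; p=f["p"];d=f["d"]
    h,s,v=cv2.split(cv2.cvtColor(p,cv2.COLOR_BGR2HSV)); zd=66.5
    k=np.zeros_like(v);k[106:233,190:318]=1
    for t in(145,155,165):
        w=((v>t)&(s<90)&(k>0)).astype(np.uint8); w=cv2.morphologyEx(w,cv2.MORPH_OPEN,np.ones((5,5)))
        _,L=cv2.connectedComponents(w); i=np.argmax(np.bincount(L.ravel())[1:])+1
        hull=cv2.convexHull(np.argwhere(L==i)[:,::-1].astype(np.int32))
        P=np.array([onz(m,*q[0],zd)[:2] for q in hull]); x=np.linalg.lstsq(np.c_[2*P,np.ones(len(P))],(P**2).sum(1),rcond=None)[0]
        R=np.hypot(*(P-x[:2]).T); print(t,x[:2].round(1),"R",R.mean().round(1),R.std().round(1))
        if t==155: c=x[:2]
    pol=lambda u,w,z:(lambda q:(np.arctan2(q[1],q[0])%(2*np.pi),np.hypot(*q)))(onz(m,u,w,z)[:2]-c)
    red=(((h<10)|(h>170))&(s>110)&(k>0)); ys,xs=np.nonzero(red)
    A=np.array([pol(a,b,zd+2) for a,b in zip(xs,ys)]); ok=(A[:,1]>32)&(A[:,1]<60)
    hst,ed=np.histogram(A[ok,0],40,(0,2*np.pi)); j=np.argmax(hst); u=A[ok,0]; print("pointer",np.median(u[abs(u-ed[j]-.08)<.25]),hst[j],A[ok,1].max())
    Q=np.array([bydepth(m,a,b,d[b,a]) for a,b in zip(xs,ys)]); t=Q[Q[:,2]>103]; print("bar top",t.mean(0).round(1),len(t),np.cov(t[:,:2].T).round().tolist())
    return m,p,pol
E
python3 - <<'E'
from m import *
m,p,pol=meas("pics/w1.npz")
print("by eye tip,mark,pin",pol(256,118,68),pol(210,144,66.5),pol(220,155,66.5))
cv2.imwrite("pics/w1c.png",cv2.resize(p[100:240,180:330],(600,560),interpolation=cv2.INTER_CUBIC))
E
```

```text
145 [542.6 164.3] R 63.9 0.4
155 [542.5 164.3] R 63.6 0.4
165 [542.3 164.3] R 63.3 0.4
pointer 2.424204536873307 53 52.84344062667384
bar top [543.1 164.8 106.5] 493 [[109.0, -77.0], [-77.0, 82.0]]
by eye tip,mark,pin (np.float64(2.4440577653692324), np.float64(57.74529232185933)) (np.float64(3.4825797069620843), np.float64(54.54635323338466)) (np.float64(3.582592489858526), np.float64(39.65852966111385))
```

View pics/w1c.png

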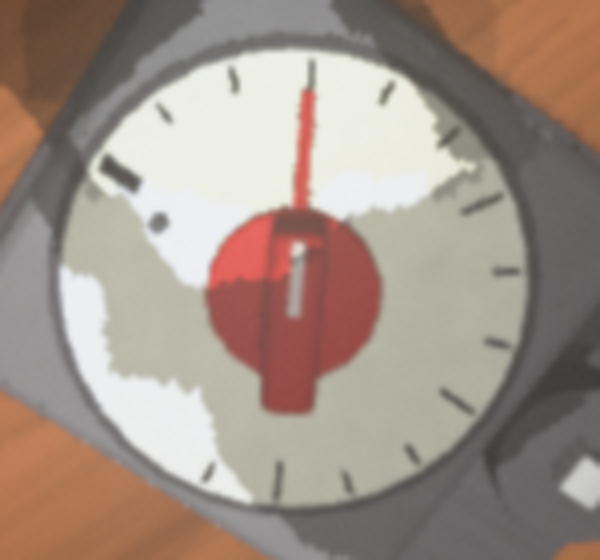

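Axis is at (542.5,164.4) and the radius of 63.6 checks out. The bar top is at z 106.5, so grip height is 97.5. The pointer is at 2.424 and the thick mark (crop 120,173) at about 3.485, so the turn needed is about 1.06 rad (61°). I correct the position by tx +3, ty −2 mm and the yaw by +5°, then descend to TCP z≈87.

Call:
{"op": "jog_arm", "data": {
  "motion": [
    [[0.003,-0.002,0.01],3],
    [[0.003,-0.002,0.03],5],
    [[0.003,-0.002,0.05],5],
    [[0.003,-0.002,0.07],5],
    [[0.003,-0.002,0.088],5],
    [[0.003,-0.002,0.102],5],
    [[0.003,-0.002,0.111],5],
    [[0.003,-0.002,0.114],5]
  ]
}}

```text
clock: 2.1
tool_pos: [542.0, 164.9, 86.2]
eef_rot: [-3.141, -0.001, 2.425]
wrist_force: [0.2, -0.3, -0.6]
gripper_width: 0.999
grasp_force: 0.0
```

Call:
{"op": "jog_arm", "data": {
  "motion": [
    [[0,0,0],0],
    [[0,0,0],0],
    [[0,0,0],0],
    [[0,0,0],0]
  ],
  "gripper": 0.6
}}

```text
clock: 2.5
tool_pos: [542.9, 165.2, 87.8]
eef_rot: [3.141, 0.001, 2.426]
wrist_force: [-0.1, 0.8, 0.2]
gripper_width: 0.401
grasp_force: 0.0
```

Call:
{"op": "jog_arm", "data": {
  "motion": [
    [[0,0,0],0],
    [[0,0,0],0],
    [[0,0,0],0],
    [[0,0,0],0],
    [[0,0,0],0],
    [[0,0,0],0],
    [[0,0,0],0],
    [[0,0,0],0]
  ],
  "gripper": 1
}}

```text
clock: 3.3
tool_pos: [542.4, 165.1, 87.1]
eef_rot: [-3.142, -0.0, 2.426]
wrist_force: [-0.3, 0.1, 0.2]
gripper_width: 0.0
grasp_force: 0.0
```

The jaws closed fully with no force, so nothing is gripped. I look before doing anything else.

```bash
python3 - <<'E'
from h import *
s=r.read_state(); print({k:s[k] for k in("tool_pos","eef_rot","wrist_force","ft_torque","grasp_force","gripper_width","clock")})
o=[]
for n,c in(("scene",(320,180)),("side",(232,260))):
    p,d,m=shot(n); u=p[c[1]-75:c[1]+75,c[0]-50:c[0]+50]; o.append(cv2.resize(u,(400,600),interpolation=2))
p,d,m=shot("wrist"); np.savez("pics/w2.npz",p=p,d=d,**m); cv2.imwrite("pics/w2.png",p)
cv2.imwrite("pics/c.png",np.hstack(o))
E
```

```text
{'tool_pos': array([542.36491859, 165.13004771,  87.08003517]), 'eef_rot': array([-3.14157163e+00, -8.17778893e-05,  2.42596460e+00]), 'wrist_force': array([-0.25207036,  0.11942142,  0.24190311]), 'ft_torque': array([-0.00496085, -0.00602529,  0.0274395 ]), 'grasp_force': 0.0, 'gripper_width': 3.28195682990891e-05, 'clock': 3.3}
```

View pics/c.png

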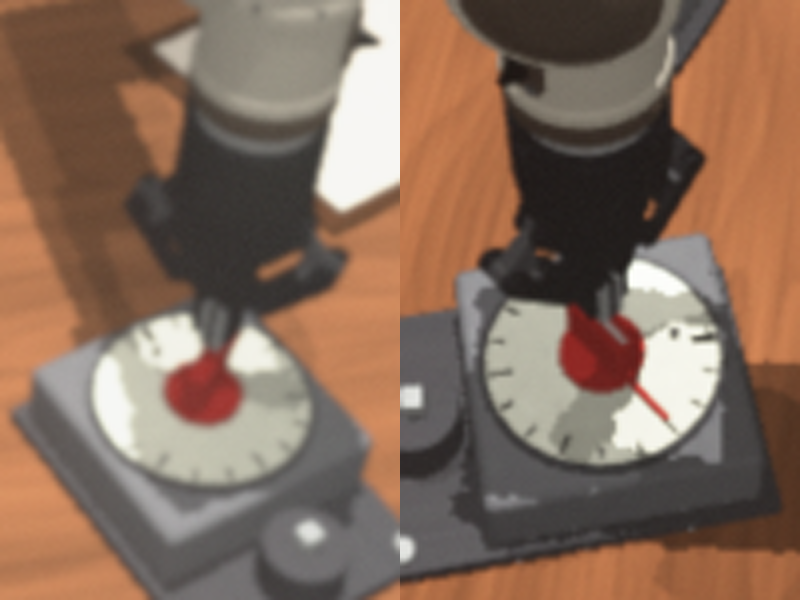

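View pics/w2.png

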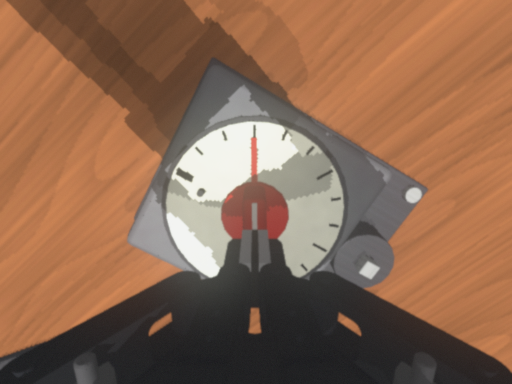

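The wrist view shows the jaws shut, tips around (256,232), with no knob between them. The pointer still sits at (254,140), so it has not moved. I use the wrist depth to check how high the fingertips and bar really are.

```bash
python3 - <<'E'
from h import *
f=np.load("pics/w2.npz"); m={k:f[k] for k in("fx","fy","cx","cy","world_to_cam")}; d=f["d"]; p=f["p"]
T=m["world_to_cam"]
def proj(P):
    q=T[:3,:3]@P+T[:3,3]; return (m["fx"]*q[0]/q[2]+m["cx"]).round(1),(m["fy"]*q[1]/q[2]+m["cy"]).round(1),q[2].round(1)
for P in((542.4,165.1,87.1),(542.4,165.1,79.1),(542.4,165.1,106),(542.5,164.4,74.5)): print(P,proj(np.array(P)))
for u,v in((246,250),(262,250),(246,236),(262,236),(254,210),(254,222),(254,230),(254,236),(254,250),(230,215),(300,240),(246,228),(262,228)):
    print((u,v),bydepth(m,u,v,d[v,u]).round(1),p[v,u])
E
```

```text
(542.4, 165.1, 87.1) (np.float64(254.3), np.float64(222.7), np.float64(187.2))
(542.4, 165.1, 79.1) (np.float64(254.3), np.float64(218.1), np.float64(194.9))
(542.4, 165.1, 106) (np.float64(254.3), np.float64(235.4), np.float64(169.1))
(542.5, 164.4, 74.5) (np.float64(253.6), np.float64(216.3), np.float64(199.4))
(246, 250) [531.5 169.7 144.7] [100 102 104]
(262, 250) [536.5 174.8 144. ] [ 98 100 102]
(246, 236) [531.4 169.2 129.9] [101 105 108]
(262, 236) [536.8 175.1 129.4] [ 97  99 103]
(254, 210) [530.6 175.1 105. ] [135 143 148]
(254, 222) [535.6 170.8 107. ] [134 141 147]
(254, 230) [533.7 172.5 123.7] [74 80 86]
(254, 236) [534.  172.2 129.9] [57 62 67]
(254, 250) [534.2 172.1 143.9] [56 60 63]
(230, 215) [531.1 152.6  74. ] [ 77  88 145]
(300, 240) [581.7 175.8  66.3] [168 184 185]
(246, 228) [535.7 164.6 106.1] [ 65  72 125]
(262, 228) [542.2 171.3 104.9] [ 61  67 124]
```

The wrist depth puts the real fingertips at z≈122, not 79: they end above the bar (top 106). I check r.tips_ahead against this.

```bash
python3 - <<'E'
from h import *
print(r.tips_ahead,[a for a in dir(r) if not a.startswith("_")])
f=np.load("pics/w2.npz"); m={k:f[k] for k in("fx","fy","cx","cy","world_to_cam")}; d=f["d"]
for u in(246,254,262):
    print(u,[bydepth(m,u,v,d[v,u]).round(0)[2] for v in range(224,240)])
E
```

```text
8.0 ['Unreachable', 'finish_job', 'read_state', 'tips_ahead']
246 [np.float64(106.0), np.float64(106.0), np.float64(105.0), np.float64(105.0), np.float64(106.0), np.float64(106.0), np.float64(123.0), np.float64(124.0), np.float64(126.0), np.float64(127.0), np.float64(127.0), np.float64(129.0), np.float64(130.0), np.float64(131.0), np.float64(132.0), np.float64(133.0)]
254 [np.float64(107.0), np.float64(105.0), np.float64(106.0), np.float64(106.0), np.float64(105.0), np.float64(106.0), np.float64(124.0), np.float64(125.0), np.float64(124.0), np.float64(126.0), np.float64(129.0), np.float64(129.0), np.float64(130.0), np.float64(131.0), np.float64(133.0), np.float64(132.0)]
262 [np.float64(105.0), np.float64(106.0), np.float64(105.0), np.float64(105.0), np.float64(105.0), np.float64(106.0), np.float64(123.0), np.float64(125.0), np.float64(125.0), np.float64(126.0), np.float64(128.0), np.float64(130.0), np.float64(129.0), np.float64(131.0), np.float64(132.0), np.float64(134.0)]
```

r.tips_ahead says 8 mm, but the fingertips really end about 43 mm farther back than that, at z≈122.5 and 17 mm above the bar. The jaw centre is right laterally. So I open, go down 42 mm more by measurement (tips ≈80.5, disc top 74.5), watch the force, and close again.

Call:
{"op": "jog_arm", "data": {
  "motion": [
    [[0,0,0],0],
    [[0,0,0],0],
    [[0,0,0],0],
    [[0,0,0],0],
    [[0,0,0],0],
    [[0,0,0],0]
  ],
  "gripper": 0.4
}}

```text
clock: 4.05
tool_pos: [542.4, 165.1, 87.1]
eef_rot: [-3.142, -0.0, 2.426]
wrist_force: [0.2, 0.1, -0.4]
gripper_width: 0.6
grasp_force: 0.0
```

Call:
{"op": "jog_arm", "data": {
  "motion": [
    [[0,0,0.006],0],
    [[0,0,0.013],0],
    [[0,0,0.02],0],
    [[0,0,0.027],0],
    [[0,0,0.033],0],
    [[0,0,0.038],0],
    [[0,0,0.041],0],
    [[0,0,0.042],0]
  ]
}}

```text
clock: 4.85
tool_pos: [542.2, 165.1, 44.7]
eef_rot: [-3.141, -0.0, 2.426]
wrist_force: [0.9, -0.1, 0.2]
gripper_width: 0.597
grasp_force: 0.0
```

Call:
{"op": "jog_arm", "data": {
  "motion": [
    [[0,0,0],0],
    [[0,0,0],0],
    [[0,0,0],0],
    [[0,0,0],0],
    [[0,0,0],0],
    [[0,0,0],0],
    [[0,0,0],0],
    [[0,0,0],0]
  ],
  "gripper": 1
}}

```text
clock: 5.65
tool_pos: [542.6, 165.0, 45.6]
eef_rot: [3.142, 0.0, 2.426]
wrist_force: [-2.8, -1.3, 5.2]
gripper_width: 0.152
grasp_force: 59.3
```

Gripped: opening 13 mm, 59 N. Now I turn anticlockwise, most of the way first.

Call:
{"op": "jog_arm", "data": {
  "motion": [
    [[0,0,0],-5],
    [[0,0,0],-12],
    [[0,0,0],-19],
    [[0,0,0],-26],
    [[0,0,0],-33],
    [[0,0,0],-40],
    [[0,0,0],-46],
    [[0,0,0],-50]
  ]
}}

```text
clock: 6.45
tool_pos: [542.3, 164.4, 45.6]
eef_rot: [-3.14, -0.001, -2.981]
wrist_force: [-3.6, -2.7, 6.9]
gripper_width: 0.156
grasp_force: 59.6
```

Call:
{"op": "jog_arm", "data": {
  "motion": [
    [[0,0,0],-2],
    [[0,0,0],-4],
    [[0,0,0],-5],
    [[0,0,0],-6],
    [[0,0,0],-6],
    [[0,0,0],-6]
  ]
}}

```text
clock: 7.05
tool_pos: [542.4, 164.3, 45.6]
eef_rot: [-3.14, -0.001, -2.88]
wrist_force: [-3.5, -3.2, 6.6]
gripper_width: 0.154
grasp_force: 59.6
```

```bash
python3 - <<'E'
from h import *
s=r.read_state(); print({k:s[k] for k in("tool_pos","eef_rot","wrist_force","ft_torque","grasp_force","gripper_width","clock")})
p,d,m=shot("wrist"); np.savez("pics/w3.npz",p=p,d=d,**m); q=p[60:330,110:400]; cv2.imwrite("pics/w3.png",cv2.resize(q,(580,540),interpolation=cv2.INTER_CUBIC))
E
```

```text
{'tool_pos': array([542.35887348, 164.30580883,  45.58085385]), 'eef_rot': array([-3.14025152e+00, -7.45965230e-04, -2.87956809e+00]), 'wrist_force': array([-3.51372997, -3.19490099,  6.58020242]), 'ft_torque': array([-0.63097769,  0.57414142,  0.05349701]), 'grasp_force': 59.61081683635712, 'gripper_width': 0.15434575145251164, 'clock': 7.05}
```

View pics/w3.png

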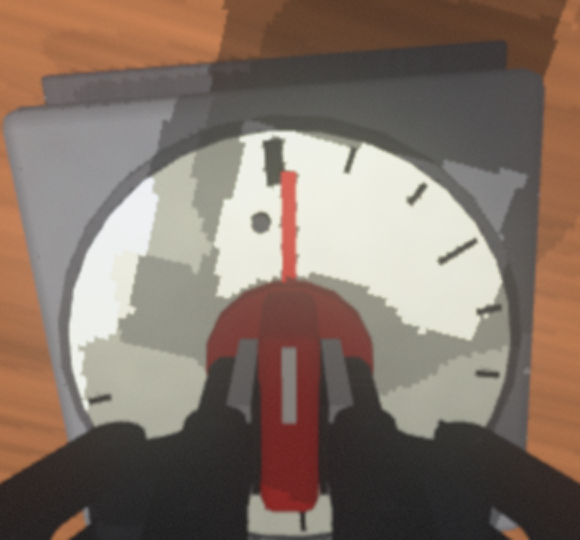

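The pointer tip (290,175) is now just clockwise of the thick mark (273,160), about 5° short. The knob is following the jaws, with axial torque only at friction level (0.05 N m). I go on slowly and watch the torque for the stop.

Call:
{"op": "jog_arm", "data": {
  "motion": [
    [[0,0,0],-1],
    [[0,0,0],-2],
    [[0,0,0],-3],
    [[0,0,0],-4],
    [[0,0,0],-4],
    [[0,0,0],-4]
  ]
}}

```text
clock: 7.7
tool_pos: [542.4, 164.3, 45.6]
eef_rot: [-3.14, -0.001, -2.81]
wrist_force: [-2.8, -4.0, 6.9]
gripper_width: 0.155
grasp_force: 59.6
```

```bash
cat > st.py <<'E'
from h import *
s=r.read_state(); print({k:s[k] for k in("eef_rot","wrist_force","ft_torque","grasp_force","gripper_width","clock")})
p,d,m=shot("wrist"); np.savez("pics/w4.npz",p=p,d=d,**m); h,sa,v=cv2.split(cv2.cvtColor(p,cv2.COLOR_BGR2HSV))
c=np.array([542.5,164.4]); ys,xs=np.mgrid[100:200,150:370]; ys=ys.ravel();xs=xs.ravel()
def A(z):
    q=np.array([onz(m,a,b,z)[:2]-c for a,b in zip(xs,ys)]); return np.arctan2(q[:,1],q[:,0])%(2*np.pi),np.hypot(*q.T)
a,R=A(68); k=(((h<10)|(h>170))&(sa>110))[ys,xs]&(R>35)&(R<55); print("pointer",np.median(a[k]),k.sum())
a,R=A(66.5); k=(v<100)[ys,xs]&(R>46)&(R<59)&(abs(a-3.48)<.12); print("mark",a[k].mean(),k.sum())
E
python3 st.py
```

```text
{'eef_rot': array([-3.14020073e+00, -8.31492201e-04, -2.80980186e+00]), 'wrist_force': array([-2.76690652, -4.01453043,  6.93182668]), 'ft_torque': array([-0.70405532,  0.50551495, -0.01629539]), 'grasp_force': 59.6218067407608, 'gripper_width': 0.15491388635180206, 'clock': 7.7}
pointer 3.4767736993010727 232
mark 3.475953062377051 70
```

Pointer and mark now agree within 0.01 rad, but no stop torque yet. I nudge on by 1°.

Call:
{"op": "jog_arm", "data": {
  "motion": [
    [[0,0,0],-0.5],
    [[0,0,0],-1],
    [[0,0,0],-1],
    [[0,0,0],-1]
  ]
}}

```text
clock: 8.15
tool_pos: [542.4, 164.3, 45.6]
eef_rot: [-3.141, -0.001, -2.795]
wrist_force: [-2.7, -4.3, 6.4]
gripper_width: 0.15
grasp_force: 59.9
```

```bash
python3 st.py
```

```text
{'eef_rot': array([-3.14080975e+00, -7.57401717e-04, -2.79467762e+00]), 'wrist_force': array([-2.69447084, -4.32835726,  6.36806698]), 'ft_torque': array([-0.71031935,  0.55748715, -0.85869265]), 'grasp_force': 59.93158221244812, 'gripper_width': 0.14955049810079396, 'clock': 8.15}
pointer 3.479811389816602 232
mark 3.4759491194443304 62
```

Stop felt: the axial torque jumped to −0.86 N m with the pointer on the mark. I let go, rise straight up, and check.

Call:
{"op": "jog_arm", "data": {
  "motion": [
    [[0,0,0],-1],
    [[0,0,0],-1],
    [[0,0,0],-1],
    [[0,0,0],-1],
    [[0,0,0],-1],
    [[0,0,0],-1]
  ],
  "gripper": 0.4
}}

```text
clock: 8.8
tool_pos: [542.3, 165.2, 45.0]
eef_rot: [3.142, -0.0, -2.775]
wrist_force: [-0.6, 0.4, -0.9]
gripper_width: 0.602
grasp_force: 0.0
```

Call:
{"op": "jog_arm", "data": {
  "motion": [
    [[0,0,-0.01],0],
    [[0,0,-0.03],0],
    [[0,0,-0.055],0],
    [[0,0,-0.08],0],
    [[0,0,-0.105],0],
    [[0,0,-0.13],0],
    [[0,0,-0.15],0],
    [[0,0,-0.155],0]
  ]
}}

```text
clock: 9.6
tool_pos: [544.2, 165.3, 203.9]
eef_rot: [-3.14, 0.006, -2.775]
wrist_force: [0.0, 0.1, 1.0]
gripper_width: 0.6
grasp_force: 0.0
```

Call:
{"op": "jog_arm", "data": {
  "motion": [
    [[0,0,0],0],
    [[0,0,0],0],
    [[0,0,0],0]
  ]
}}

```text
clock: 9.9
tool_pos: [541.4, 165.1, 198.5]
eef_rot: [3.141, -0.003, -2.775]
wrist_force: [0.2, -1.2, -0.9]
gripper_width: 0.598
grasp_force: 0.0
```

```bash
python3 st.py; python3 - <<'E'
from h import *
p=np.load("pics/w4.npz")["p"]; a=cv2.resize(p[100:240,180:330],(400,373),interpolation=2)
q,_,_=shot("scene"); q0=np.load("pics/scene0.npz")["p"]
f=lambda x:cv2.resize(x[210:290,130:220],(360,320),interpolation=2)
g=np.zeros((600,800,3),np.uint8); g[:373,:400]=a; g[:320,420:780]=f(q0)[:, :]; g[320:600,420:780]=f(q)[:280]
cv2.imwrite("pics/f.png",g)
E
```

```text
{'eef_rot': array([ 3.14079102e+00, -2.68191836e-03, -2.77508778e+00]), 'wrist_force': array([ 0.17400361, -1.17883243, -0.85718636]), 'ft_torque': array([-0.01768545,  0.01052289,  0.02356943]), 'grasp_force': 0.0, 'gripper_width': 0.5976039944654591, 'clock': 9.9}
pointer 3.474421555000228 44
mark 3.4769342967887593 2
```

View pics/f.png

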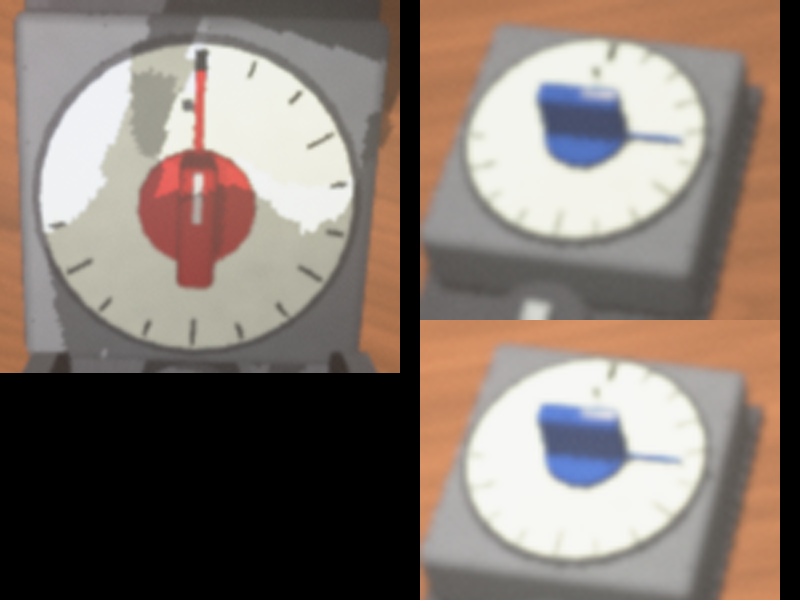

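The red pointer (200,75) lies on the thick mark (201,60), beside the pin at (188,104). The blue knob looks the same before and after, with its tip at (680,141) and (680,461), and the arm is clear. I hand in.

```bash
python3 -c "
from bench import r; print(r.finish_job())"
```

```text
the job is handed in; nothing more can be done
None
```

The red knob is home: its pointer is on the thick zero mark, I felt the stop, and the jaws are released with the arm clear; the blue reading looks unchanged, and the job was handed in at about 10 s (result not reported). The first grasp closed on nothing because the fingertips end about 43 mm farther back than `r.tips_ahead` says.

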